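# Index the condiment carousel and load the dip bay

## Task

Turn the condiment carousel by one click, whichever way brings the bay with the small open ramekin to the front on the robot's side, and let it settle in its click without running past. Then stand the copper shot cup and the salt shaker upright in that same bay, between its two posts and in front of the ramekin, setting each down rather than dropping it. Keep the ramekin, jar and pepper mill standing on the carousel and leave everything else on the table where it is.

Things in the scene. Friction and masses are not known exactly. Their poses are not given: they have to be found in the camera images.
- stand: Fixed round steel foot of the carousel. Origin on the table at the carousel's axis; its -x axis points to the FRONT (towards the robot, turned up to 0.25 rad), z up. It carries a dark wood turntable, radius 195 mm, top 50 mm above the table, and the brass rack. Six 60-degree bays are parted by radial rails 6 mm wide, 9 mm high, from radius 53 to 173 mm.
- turntable (a joint): Turntable angle (rad), counter-clockwise from above positive, 0 (in a click) at the start; clicks every 1.047. + brings the left (stand +y) bay to the front. It takes about 8 N on a post to leave a click; then it turns easily and stays where left; 0.1 rad before the next click it resists again (8 N), then snaps in; pushed on with 8 N it would leave again.
- bay_front (a point): Centre of the front bay's loading area at the turntable's top level (50 mm above the table), 135 mm in front of the axis; fixed to the stand, with the stand's axes. At a click the posts flanking the front bay stand 21 mm farther to the front and 90 mm to either side of it. Two things fit side by side, some 34 mm to either side.
- rack_edge (a point): Middle of the rack's front bar (along stand y, 360 mm long, 12 mm thick), 215 mm above the table, 10 mm behind bay_front; more bars 55, 125, 185 and 245 mm behind it, at that height. Rack uprights at stand x 30, y +-220 mm. Under the rack a vertical gripper does not fit; one tilted 25 to 40 degrees, leaning back towards the robot, does.
- post_left (a point): Upright brass post, diameter 16 mm, 40 mm high, at radius 180 mm on the turntable; at the start the left (+y) one of the front bay. The point is 25 mm above the turntable's top, 15 mm under the post's top, and turns with it. Five more such posts every 60 degrees.
- post_right (a point): The same for the post that at the start stands at the right (-y) of the front bay; turns with the turntable.
- ramekin: Small open white ceramic dip bowl, diameter 54 mm, 36 mm high, origin under its centre. Loose on the turntable, near the hub (70 mm from the axis), in the bay next to the front one, at the left or at the right.
- jar: Closed glass jar with a steel cap, diameter 48 mm, 65 mm high, origin under its centre; loose near the hub in the other bay next to the front one. Bystander.
- mill: Wooden pepper mill, diameter 44 mm, 90 mm high, origin under its centre; loose near the hub in the bay that is at the front at the start. Bystander.
- cup: Copper shot cup, open at the top, outer diameter 42 mm at the rim, a little narrower below, 62 mm high, origin under its centre; upright on the table at the left or right in front of the carousel.
- shaker: Salt shaker, white ceramic with a domed steel cap, diameter 38 mm, 80 mm high (straight up to 68 mm), origin under its centre; upright on the table at the other side.
- coupe: Stemmed cocktail glass, 94 mm across, 125 mm high, origin under its foot. Bystander at the left.
- candle: Amber glass tealight holder, 76 mm across, 60 mm high, origin under its centre. Bystander at the right.
- spoon: Steel spoon 170 mm long lying crosswise on the table in front of the robot; bystander.

How it is judged:
On the way, in this order (a step that is already met when the one before it is completed fails the run):
1. The carousel sits in the next click with the ramekin's bay at the front, before the cup and shaker are loaded ((value of joint turntable between 0.9972 and 1.0972 rad or value of joint turntable between -1.0972 and -0.9972 rad) and x of ramekin in the frame of bay_front between 0.03 and 0.1 m and y of ramekin in the frame of bay_front between -0.025 and 0.025 m and angle between ramekin's own z axis and vertical below 0.15 rad and horizontal distance between each of cup, shaker and stand above 0.2 m), for 0.2 s.
2. The cup and the shaker both stand in the front bay (x of cup in the frame of bay_front between -0.05 and 0.03 m and y of cup in the frame of bay_front between -0.07 and 0.07 m and z of cup in the frame of bay_front between -0.006 and 0.006 m and angle between each of cup, shaker's own z axis and vertical below 0.1 rad and x of shaker in the frame of bay_front between -0.05 and 0.03 m and y of shaker in the frame of bay_front between -0.07 and 0.07 m and z of shaker in the frame of bay_front between -0.006 and 0.006 m), for 0.2 s.
At the end, for the whole second after the job is handed in: Turntable at rest one click (60 deg, within 0.05 rad) from its start, ramekin upright within 25 mm of the front line; cup and shaker upright (0.1 rad), at rest, on the turntable within 70 mm sideways of bay_front, at most 50 mm before and 30 mm behind it; jar and mill upright on the turntable (all of step 2 and (value of joint turntable between 0.9972 and 1.0972 rad or value of joint turntable between -1.0972 and -0.9972 rad) and x of ramekin in the frame of bay_front between 0.03 and 0.1 m and y of ramekin in the frame of bay_front between -0.025 and 0.025 m and angle between each of ramekin, jar, mill's own z axis and vertical below 0.15 rad and linear speed of each of cup, shaker, ramekin below 0.02 m/s and angular speed of each of cup, shaker below 0.2 rad/s and velocity of joint turntable between -0.03 and 0.03 rad/s and height (world z) of each of jar, mill above 0.04 m); the robot touches nothing.
It fails at once if the carousel runs more than 0.35 rad past the next click (value of joint turntable above 1.3972 rad or value of joint turntable below -1.3972 rad).
It fails at once if the cup or shaker is dropped or thrown (moves faster than 0.6 m/s without the fingers touching it) ((linear speed of cup above 0.6 m/s and contact force between cup and the fingers below 0.05 N) or (linear speed of shaker above 0.6 m/s and contact force between shaker and the fingers below 0.05 N)).
It fails at once if the ramekin, jar or mill is tipped over (angle between any of ramekin, jar, mill's own z axis and vertical above 0.6 rad).
It fails at once if a bystander on the table is moved by more than 40 mm (distance of any of coupe, candle, spoon from where it was at the start of the episode above 0.04 m).
It also fails if it takes over 72 s, if anything falls off the work surface, if the arm or the gripper's body presses on something with over 40 N, if the wrist force passes 120 N, or if a joint passes its speed limit or range.

## Robot

A 6-joint arm with a two-finger parallel gripper is mounted at the origin on the work surface. World frame = base frame: x ahead of the robot, y to its left, z up, the work surface at z = 0. Lengths are in m, angles in rad, forces in N, time in s.
With the tool pointing down it reaches from about 0.275 to 0.75 m from the base axis. Payload 10.2 kg.
Tool frame: the origin (TCP) lies on the centre line of the jaws, within the pads' length; the fingertips stand 8 mm ahead of it and the grasp point (between the pads) lies 11 mm behind it (ctrl.tcp_to_tips is the distance from the TCP to the fingertips, in m); z points along the fingers, y is the line along which they close (so a half turn about z gives the same grasp; the last joint's range is limited). The gripper opens to 85 mm and grips with 20 to 120 N. Pads are 22 mm wide; open, the fingers measure 114 mm over their backs; the gripper's body (76 mm by 85 mm) begins 54 mm behind the grasp point. The pads swing forward as they close: fully open they stand 13 mm farther back than shut.
Start: joints at [1.094, 0.313, 1.498, -0, 1.331, -0.223], TCP at [0.132, 0.508, 0.239] pointing down, gripper open.
Joint ranges: [-2.94, 2.94], [-0.97, 2.17], [0.19, 2.56], [-1.23, 4.37], [0.02, 3.11], [-2.88, 2.88]. Speed limits (rad/s): [2.39, 2.39, 3.01, 3.14, 3.14, 3.14].

## Interface

Orientations are given as a rotation vector (axis times angle).
In Python, from bench import ctrl gives the robot as it stands.
- The arm moves only by the tool arm_command, never from a script. Its argument "series" is one flat list of numbers, 7 for each row, row after row: the shift along the tool's x, y, z scaled (see below), then the turn, a rotation vector about the tool's x, y, z scaled (see below), then the finger opening in mm, from 0 to 85.4. A call has 1 to 12 rows; each row shifts and turns the commanded pose from where the row before left it, along the tool's axes as they then stand; what a row does not reach is not made up. The controller multiplies each number of a shift by 0.025 m and each number of a turn by 4 degrees. A row lasts 1/12 s, in which the tool goes at most 41.7 mm and 7.16 degrees, less where a joint would pass 70% of its speed; a pose out of reach is approached as far as the arm can. A call with a number of a shift or a turn outside -1 to 1 is refused whole. A call with a gripper value outside its range is refused whole. The fingers move at their own pace and stop on an object; the grip force is fixed at half the most. Time passes only in rows, so rows that do not move let the fingers close. It gives the time, the measured TCP pose, the force, the opening and the grip force at its end, in the units of the state.
- ctrl.get_obs(): the state, without advancing time (a new reading comes with each control period).
- ctrl.grab_frame(name): name is "scene" or "top" or "wrist"; returns a dict with "color" (400x640x3 uint8, red, green, blue), "z_map" (400x640 float32, m along the optical axis (not along the pixel's ray), 0 where there is no reading), "mtx" (3x3 intrinsics, pixels), "k1" (the pictures are not rectified: a ray, as slopes to the right and down, at radius r is drawn at 1 + k1 r^2 times it, then the intrinsics apply), "rvec" (rotation vector, rad) and "tvec" (3), from world to camera coordinates, as OpenCV has them. Camera axes: x right, y down, z forward; pixel columns grow to the right and rows downward; lengths in m; the calibration is good to about 2 mm. A picture is of the moment at which its call begins.
- ctrl.sign_off(): hands the job in; it is judged then, once.
The state is a dict: "time": time; "q": joint angles; "qd": joint speeds; "joint_torque": joint torques, N m; "eef_pos": TCP position; "ee_rot": TCP orientation; "force": force on the tool from outside, world axes, zero at the start; "moment": the same for the moment, N m; "width": finger opening in m; "grip_force": force on a finger pad.
Only numpy, scipy, OpenCV 4.12 (cv2) and the standard library are available. Lean on these libraries where they do the work, as an engineer would, in place of code of your own. Each camera call takes 0.05 s, during which the arm holds its last target. There are 200 camera calls.

## Working session

There is one attempt and no reset: what is moved stays moved. The work goes in short steps, Python scripts to look and compute and a tool call to move; the robot and the scene stay as the last step left them, time stands still between calls to the robot, and variables do not carry over. Pictures are saved under pics/ and viewed, at most 10 in all, crops included, and the job is handed in when it is done.

Besides the shell and the picture viewer there is one more tool, called after "Call:" by a JSON object that holds its "fn" and its "kwargs". arm_command: Moves the arm, as the interface text tells. Its arguments: {"type":"object","properties":{"series":{"type":"array"}},"required":["series"]}

```bash
mkdir -p pics; ls; cat > h.py <<'E'
import numpy as np, cv2
from scipy.spatial.transform import Rotation as R
from bench import ctrl
def grab(n):
    f=ctrl.grab_frame(n); f['Rm']=cv2.Rodrigues(np.array(f['rvec'],float))[0]; f['t']=np.array(f['tvec'],float).ravel(); f['K']=np.array(f['mtx'],float); return f
def ray(f,u,v):
    K=f['K'];k=f['k1']
    d=np.array([(u-K[0,2])/K[0,0],(v-K[1,2])/K[1,1]]);s=d.copy()
    for _ in range(20): s=d/(1+k*(s@s))
    c=-f['Rm'].T@f['t']; return c,f['Rm'].T@np.array([s[0],s[1],1.])
def onplane(f,u,v,z):
    c,d=ray(f,u,v); return c+d*(z-c[2])/d[2]
def depthpt(f,u,v):
    c,d=ray(f,u,v); return c+d*f['z_map'][int(v),int(u)]
def cloud(f):
    H,W=f['z_map'].shape; vv,uu=np.mgrid[0:H,0:W].astype(float)
    K=f['K'];d=np.stack([(uu-K[0,2])/K[0,0],(vv-K[1,2])/K[1,1]],-1);s=d.copy()
    for _ in range(20): s=d/(1+f['k1']*(s**2).sum(-1,keepdims=True))
    z=f['z_map'][...,None]; P=np.concatenate([s*z,z],-1)
    return (P-f['t'])@f['Rm']
def save(f,n): cv2.imwrite('pics/'+n,f['color'][...,::-1])
E
python3 - <<'E'
from h import *
for n in ('scene','top','wrist'):
    f=grab(n); save(f,n+'0.png'); c=-f['Rm'].T@f['t']; print(n,c.round(3),f['Rm'][2].round(3),f['k1'],f['K'][0,0])
o=ctrl.get_obs(); print(o, ctrl.tcp_to_tips)
E
python3 -c "
import cv2,numpy as np
a=[cv2.imread('pics/%s0.png'%n) for n in ('scene','top')]
cv2.imwrite('pics/a.png',a[0]);"
```

```text
pics
scene [ 0.931 -0.73   1.05 ] [-0.32   0.604 -0.73 ] 0.0272083206158313 451.4871010413773
top [0.45  0.017 1.294] [ 0.059 -0.014 -0.998] 0.009953152836862404 403.89478897407747
wrist [0.057 0.528 0.374] [ 0.29  -0.076 -0.954] -0.005064352748194731 282.77522353979697
{'time': 0.15, 'q': array([ 1.09356758e+00,  3.13349022e-01,  1.49825368e+00, -3.69556073e-06,
        1.33100917e+00, -2.23377803e-01]), 'qd': array([-0.00103109, -0.00277265, -0.00111295,  0.00092967,  0.00210288,
       -0.00156472]), 'joint_torque': array([ 6.95512044e-04, -4.12371004e+01, -2.59798408e+01, -1.54657000e-04,
        3.25645058e-03, -7.58300558e-06]), 'eef_pos': array([0.13175924, 0.50800618, 0.23885579]), 'ee_rot': array([-3.97633090e-01, -3.11597716e+00,  1.50551203e-03]), 'force': array([ 0.16590708, -0.13772153,  0.76999935]), 'moment': array([ 0.03740537, -0.00792744,  0.01019079]), 'grip_force': 0.0, 'width': 0.08532543599871495} 0.008
```

View pics/scene0.png

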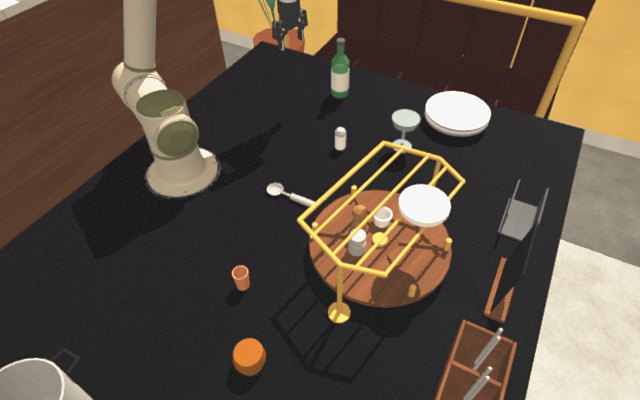

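View pics/top0.png

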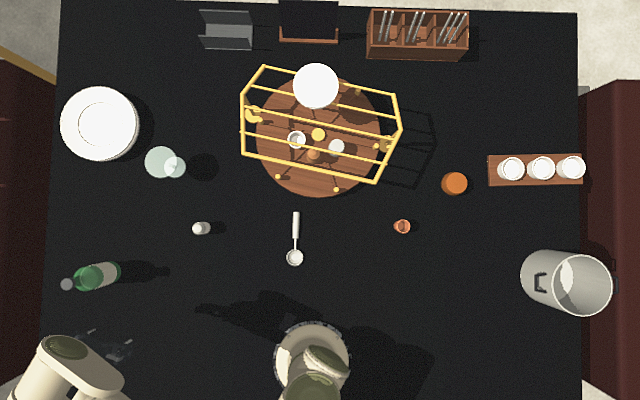

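The top view has the carousel centred near (318,136). The open ramekin at (296,140) is left (+y), the jar at (337,147) is right and the mill at (313,153) is at the front. The shaker at (201,228) is left and the copper cup at (402,227) is right. So the turn is +1.047, pushing post_left towards −y.

```bash
cat > m1.py <<'E'
from h import *
T=grab('top');S=grab('scene')
C=cloud(T);D=cloud(S)
def comp(f,P,lo,hi,box):
    m=((P[...,0]>box[0])&(P[...,0]<box[1])&(P[...,1]>box[2])&(P[...,1]<box[3])&(P[...,2]>lo)&(P[...,2]<hi)&(f['z_map']>0)).astype(np.uint8)
    n,l,s,c=cv2.connectedComponentsWithStats(m); return m,l,s,c
for nm,f,P in(('top',T,C),('scene',S,D)):
    print(nm)
    m,l,s,c=comp(f,P,0.02,0.3,(0.2,0.95,-0.45,0.6))
    for i in range(1,len(s)):
        if s[i,4]>40:
            q=P[l==i]; print(s[i],q.min(0).round(3),q.max(0).round(3),np.median(q,0).round(3))
    hsv=cv2.cvtColor(f['color'],cv2.COLOR_RGB2HSV)
    br=((hsv[...,0]>18)&(hsv[...,0]<30)&(hsv[...,1]>120)&(hsv[...,2]>80))
    m=(br&(P[...,2]>0.06)&(P[...,2]<0.11)&(P[...,0]>.3)&(P[...,0]<.95)).astype(np.uint8)
    n,l,s,c=cv2.connectedComponentsWithStats(m)
    for i in range(1,n):
        if s[i,4]>4: q=P[l==i]; print('brass',s[i],c[i].round(1),np.median(q,0).round(3),q[:,2].max().round(3))
a=cv2.resize(T['color'][60:210,230:420],None,fx=2.6,fy=2.6,interpolation=cv2.INTER_CUBIC)
b=cv2.resize(S['color'][135:305,290:480],None,fx=1.5,fy=1.5,interpolation=cv2.INTER_CUBIC)
im=np.zeros((400,800,3),np.uint8); im[:a.shape[0],:a.shape[1]]=a; im[:b.shape[0],500:500+b.shape[1]]=b
cv2.imwrite('pics/c1.png',im[...,::-1])
np.savez('f0.npz',T=T['color'],S=S['color'],Tz=T['z_map'],Sz=S['z_map'])
E
python3 m1.py
```

```text
top
[  240    63   163   135 13913] [ 0.508 -0.224  0.02 ] [0.888 0.215 0.249] [0.701 0.004 0.051]
[123 100  16  50 487] [0.641 0.566 0.02 ] [0.794 0.6   0.055] [0.714 0.584 0.043]
[144 146  33  32 808] [0.549 0.408 0.099] [0.64  0.502 0.131] [0.594 0.457 0.124]
[442 172  22  23 432] [ 0.529 -0.45   0.022] [ 0.599 -0.392  0.068] [ 0.563 -0.42   0.057]
[395 219  15  14 103] [ 0.408 -0.285  0.021] [ 0.447 -0.246  0.067] [ 0.426 -0.274  0.052]
[192 222  17  13 169] [0.385 0.333 0.023] [0.422 0.372 0.084] [0.406 0.348 0.071]
brass [355  89   6   6  15] [357.5  91.5] [ 0.832 -0.116  0.084] 0.091
brass [258 117   6   7  18] [260.6 120.3] [0.732 0.176 0.086] 0.092
brass [315 128   3   4   6] [316.  129.2] [0.717 0.008 0.061] 0.063
brass [319 129   6   4   7] [321.3 130.7] [ 0.711 -0.008  0.062] 0.064
brass [373 143   6   7  19] [375.5 146. ] [ 0.666 -0.174  0.084] 0.091
brass [276 174   4   5  10] [278.  175.9] [0.567 0.118 0.087] 0.092
brass [334 187   5   5  13] [336.1 188.7] [ 0.534 -0.057  0.088] 0.092
scene
[392 109  28  36 539] [0.55  0.404 0.02 ] [0.641 0.502 0.132] [0.597 0.446 0.12
[... 231 characters left out ...]
215 0.25 ] [ 0.729 -0.025  0.053]
[232 266  17  22 281] [ 0.406 -0.287  0.02 ] [ 0.449 -0.246  0.069] [ 0.427 -0.266  0.047]
[233 338  33  35 705] [ 0.534 -0.45   0.023] [ 0.603 -0.396  0.067] [ 0.573 -0.427  0.061]
brass [352 186   4   4  13] [353.5 187.2] [0.567 0.118 0.091] 0.094
brass [352 192   4   4   6] [353.  193.2] [0.569 0.111 0.076] 0.078
brass [312 223   6   4  17] [314.4 224.5] [ 0.533 -0.059  0.091] 0.094
brass [312 229   5   4   6] [313.8 230.7] [ 0.535 -0.065  0.07 ] 0.081
brass [373 233  10  10  50] [376.7 237. ] [0.695 0.002 0.063] 0.066
brass [380 239   7   6  18] [382.9 242. ] [ 0.715 -0.005  0.063] 0.066
brass [446 238   6   5  16] [448.6 240.4] [0.874 0.06  0.089] 0.094
```

View pics/c1.png

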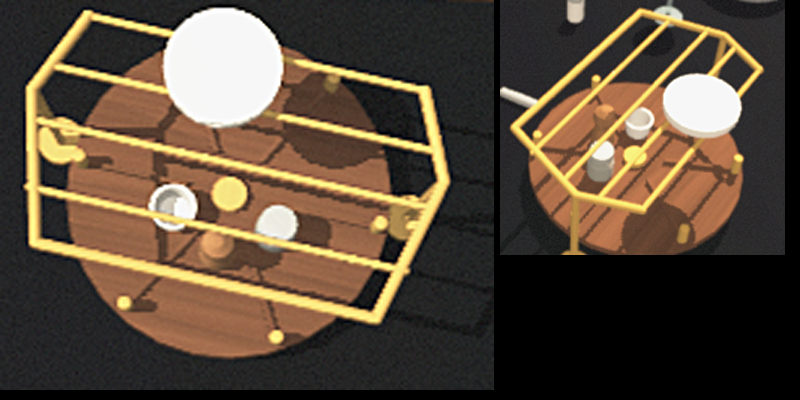

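The crop shows the mill in front of the hub, the ramekin at left and the jar at right, with post_left and post_right in front of the rack's front bar. Next I triangulate the key points and work out the stand pose and the first move.

```bash
cat > pl.py <<'E'
from h import *
def tri(a,b):
    (c1,d1),(c2,d2)=a,b; d1=d1/np.linalg.norm(d1);d2=d2/np.linalg.norm(d2)
    s=np.linalg.lstsq(np.stack([d1,-d2],1),c2-c1,rcond=None)[0]
    p,q=c1+s[0]*d1,c2+s[1]*d2; return (p+q)/2,np.linalg.norm(p-q)
def tool(th,yaw):
    f=np.array([np.cos(yaw),np.sin(yaw),0]);u=np.array([0,0,1.])
    z=np.sin(th)*f-np.cos(th)*u; x=-np.cos(th)*f-np.sin(th)*u
    return np.stack([x,np.cross(z,x),z],1)
def plan(p0,R0,p1,R1,n):
    w=R.from_matrix(R0.T@R1).as_rotvec()/n
    A=sum(R0@R.from_rotvec(w*k).as_matrix() for k in range(n))
    s=np.linalg.solve(A,p1-p0)
    return np.r_[s/0.025,np.degrees(w)/4].round(2)
def apply(p,Rm,row,n):
    for _ in range(n):
        p=p+Rm@(np.array(row[:3])*0.025); Rm=Rm@R.from_rotvec(np.radians(4*np.array(row[3:6]))).as_matrix()
    return p,Rm
def go(wps,start=None):
    """wps: list of (pos,Rot,n)"""
    if start is None:
        o=ctrl.get_obs(); p,Rm=np.array(o['eef_pos']),R.from_rotvec(o['ee_rot']).as_matrix()
    else: p,Rm=start
    for t,Rt,n in wps:
        r=plan(p,Rm,np.array(t),Rt,n); p,Rm=apply(p,Rm,r,n); print(n,'x',r.tolist(),'-> end',p.round(4),'err',(p-t).round(4))
    return p,Rm
E
cat > m2.py <<'E'
from pl import *
T=grab('top');S=grab('scene')
def masks(f):
    h=cv2.cvtColor(f['color'],cv2.COLOR_RGB2HSV); return h
def cen(f,cond,box):
    x0,y0,x1,y1=box; m=np.zeros(cond.shape,np.uint8); m[y0:y1,x0:x1]=cond[y0:y1,x0:x1]
    n,l,s,c=cv2.connectedComponentsWithStats(m); i=1+np.argmax(s[1:,4]); return c[i],s[i]
# post tops by brass mask limited to depth-height
def posts(f,P):
    h=masks(f); return (h[...,0]>18)&(h[...,0]<32)&(h[...,1]>110)&(h[...,2]>110)&(P[...,2]>0.084)&(P[...,2]<0.1)
CT,CS=cloud(T),cloud(S)
bt,bs=posts(T,CT),posts(S,CS)
for nm,b1,b2 in (('L',(270,168,286,182),(345,180,362,200)),('R',(330,182,342,195),(305,216,322,236))):
    a,_=cen(T,bt,b1);b,_=cen(S,bs,b2); p,e=tri(ray(T,*a),ray(S,*b)); print('post',nm,a,b,p.round(4),e.round(4), onplane(T,*a,.09).round(4),onplane(S,*b,.09).round(4))
# top ellipses of cup and shaker
for nm,zt,b1,b2 in (('cup',.062,(390,214,414,238),(228,262,252,292)),('shaker',.08,(188,216,212,240),(330,122,350,152))):
    for f,P,b in((T,CT,b1),(S,CS,b2)):
        m=np.zeros(P.shape[:2],bool);m[b[1]:b[3],b[0]:b[2]]=1
        q=P[m&(P[...,2]>.015)&(f['z_map']>0)]; 
        top=q[q[:,2]>zt-(.006 if nm=='cup' else .014)]
        (cx,cy),r=cv2.minEnclosingCircle(top[:,:2].astype(np.float32).reshape(-1,1,2)); print(nm,'z max',np.percentile(q[:,2],98).round(4),'circle',round(cx,4),round(cy,4),'r',round(r,4),len(top))
# plan
o=ctrl.get_obs(); print(R.from_rotvec(o['ee_rot']).as_matrix().round(3))
# turntable rim: wood colour circle at z .05 
h=masks(T); w=((CT[...,2]>.035)&(CT[...,2]<.056)&(CT[...,0]>.45)&(CT[...,0]<.95)&(abs(CT[...,1])<.25))
(cx,cy),r=cv2.minEnclosingCircle(CT[w][:,:2].astype(np.float32).reshape(-1,1,2)); print('rim',cx,cy,r,np.median(CT[w][:,2]))
# rack front bar
for f,P in((T,CT),(S,CS)):
    h=masks(f); br=(h[...,0]>18)&(h[...,0]<32)&(h[...,1]>110)&(h[...,2]>110)&(P[...,2]>.19)&(P[...,2]<.24)
    q=P[br]; yaw=-0.185; s=(q[:,:2]-[.701,.001])@np.array([[np.cos(yaw),-np.sin(yaw)],[np.sin(yaw),np.cos(yaw)]])
    k=(s[:,0]<-.1)&(s[:,0]>-.15)&(abs(s[:,1])<.17); g=q[k]; l=np.polyfit(g[:,1],g[:,0],1); print('bar',k.sum(),'yaw',-np.arctan(l[0]).round(4),'x@y=0',l[1].round(4),'z',np.median(g[:,2]).round(4),np.percentile(g[:,2],90).round(4))
E
python3 m2.py
```

```text
post L [277.8        176.06666667] [353.53846154 187.15384615] [0.566  0.1188 0.0902] 0.0022 [0.5651 0.1182 0.09  ] [0.5668 0.1196 0.09  ]
post R [336.         188.70588235] [314.5 224.5] [ 0.5325 -0.0567  0.0886] 0.0005 [ 0.5322 -0.0567  0.09  ] [ 0.5333 -0.0576  0.09  ]
cup z max 0.0641 circle 0.4272 -0.2662 r 0.0209 44
cup z max 0.0653 circle 0.4285 -0.2655 r 0.0228 87
shaker z max 0.081 circle 0.4038 0.3547 r 0.0187 116
shaker z max 0.082 circle 0.4049 0.3502 r 0.0193 72
[[-0.968  0.251 -0.   ]
 [ 0.251  0.968 -0.   ]
 [ 0.    -0.    -1.   ]]
rim 0.7263104915618896 -0.004246056079864502 0.22244040668010712 0.048628757521475566
bar 460 yaw -0.1909 x@y=0 0.5738 z 0.2186 0.2214
bar 383 yaw -0.1902 x@y=0 0.5766 z 0.221 0.2237
```

Checks: the post tops come out at z≈0.090 with a 0.179 m chord (expected 0.180). The two bar estimates agree on a yaw of −0.19. So the stand is at (0.702, 0.002), yaw −0.19, and bay_front is about (0.570, 0.027).

```bash
cat >> pl.py <<'E'
YAW=-0.19; ST=np.array([.7024,.0017]); TH=np.radians(30)
def w(sx,sy,z):  # stand mm -> world
    c,s=np.cos(YAW),np.sin(YAW); return np.array([ST[0]+(c*sx-s*sy)/1e3, ST[1]+(s*sx+c*sy)/1e3, z])
RS=tool(TH,YAW)
E
python3 - <<'E'
from pl import *
go([(w(-164,140,.20),RS,24),(w(-160,133,.077),RS,10),(w(-164,105,.077),RS,5),(w(-180,23,.077),RS,8),(w(-178,-15,.077),RS,4),(w(-165,-55,.077),RS,8),(w(-161,-63,.077),RS,4)])
E
```

```text
24 x [-0.8, -0.39, 0.27, -0.01, -0.31, -0.04] -> end [0.5678 0.1706 0.2003] err [-0.      0.0004  0.0003]
10 x [0.23, -0.03, 0.44, 0.0, -0.01, 0.01] -> end [0.5714 0.1623 0.0763] err [ 0.001  -0.0002 -0.0007]
5 x [0.03, -0.22, -0.03, 0.0, 0.01, -0.01] -> end [0.5612 0.1363 0.0776] err [-0.      0.0005  0.0006]
8 x [0.07, -0.41, -0.04, 0.0, -0.0, 0.0] -> end [0.5299 0.0588 0.0775] err [-0.      0.0005  0.0005]
4 x [-0.02, -0.38, 0.01, 0.0, -0.0, 0.0] -> end [0.525  0.021  0.0776] err [0.0002 0.0004 0.0006]
8 x [-0.05, -0.2, 0.03, 0.0, -0.0, 0.0] -> end [ 0.529  -0.0205  0.0774] err [-0.001   0.0007  0.0004]
4 x [-0.04, -0.08, 0.03, 0.0, -0.0, 0.0] -> end [ 0.5323 -0.0293  0.0768] err [-0.0001  0.0005 -0.0002]
```

Call:
{"fn": "arm_command", "kwargs": {"series": [-0.8,-0.39,0.27,-0.01,-0.31,-0.04,0,-0.8,-0.39,0.27,-0.01,-0.31,-0.04,0,-0.8,-0.39,0.27,-0.01,-0.31,-0.04,0,-0.8,-0.39,0.27,-0.01,-0.31,-0.04,0,-0.8,-0.39,0.27,-0.01,-0.31,-0.04,0,-0.8,-0.39,0.27,-0.01,-0.31,-0.04,0,-0.8,-0.39,0.27,-0.01,-0.31,-0.04,0,-0.8,-0.39,0.27,-0.01,-0.31,-0.04,0,-0.8,-0.39,0.27,-0.01,-0.31,-0.04,0,-0.8,-0.39,0.27,-0.01,-0.31,-0.04,0,-0.8,-0.39,0.27,-0.01,-0.31,-0.04,0,-0.8,-0.39,0.27,-0.01,-0.31,-0.04,0]}}

```text
time: 1.35
eef_pos: [0.3452, 0.3355, 0.1871]
ee_rot: [0.316, 2.864, -0.036]
force: [0.7, 1.1, 0.6]
width: 0.0
grip_force: 0.0
```

Call:
{"fn": "arm_command", "kwargs": {"series": [-0.8,-0.39,0.27,-0.01,-0.31,-0.04,0,-0.8,-0.39,0.27,-0.01,-0.31,-0.04,0,-0.8,-0.39,0.27,-0.01,-0.31,-0.04,0,-0.8,-0.39,0.27,-0.01,-0.31,-0.04,0,-0.8,-0.39,0.27,-0.01,-0.31,-0.04,0,-0.8,-0.39,0.27,-0.01,-0.31,-0.04,0,-0.8,-0.39,0.27,-0.01,-0.31,-0.04,0,-0.8,-0.39,0.27,-0.01,-0.31,-0.04,0,-0.8,-0.39,0.27,-0.01,-0.31,-0.04,0,-0.8,-0.39,0.27,-0.01,-0.31,-0.04,0,-0.8,-0.39,0.27,-0.01,-0.31,-0.04,0,-0.8,-0.39,0.27,-0.01,-0.31,-0.04,0]}}

```text
time: 2.35
eef_pos: [0.5686, 0.1698, 0.2005]
ee_rot: [0.243, 2.612, -0.066]
force: [0.3, -0.2, -0.3]
width: -0.0
grip_force: 0.0
```

Call:
{"fn": "arm_command", "kwargs": {"series": [0.23,-0.03,0.44,0,0,0,0,0.23,-0.03,0.44,0,0,0,0,0.23,-0.03,0.44,0,0,0,0,0.23,-0.03,0.44,0,0,0,0,0.23,-0.03,0.44,0,0,0,0,0.23,-0.03,0.44,0,0,0,0,0.23,-0.03,0.44,0,0,0,0,0.23,-0.03,0.44,0,0,0,0,0.23,-0.03,0.44,0,0,0,0,0.23,-0.03,0.44,0,0,0,0,0,0,0,0,0,0,0]}}

```text
time: 3.27
eef_pos: [0.57, 0.1619, 0.0741]
ee_rot: [0.243, 2.616, -0.067]
force: [-0.1, 0.8, 0.1]
width: -0.0
grip_force: 0.0
```

```bash
python3 - <<'E'
from pl import *
S=grab('scene'); W=grab('wrist')
a=cv2.resize(S['color'][120:300,260:460],(400,360)); b=cv2.resize(W['color'],(400,250))
im=np.zeros((360,800,3),np.uint8); im[:,:400]=a; im[:250,400:]=b; cv2.imwrite('pics/c2.png',im[...,::-1])
o=ctrl.get_obs(); print(o['eef_pos'],o['force'])
go([(w(-164,105,.077),RS,5),(w(-180,23,.077),RS,8),(w(-178,-15,.077),RS,4),(w(-165,-55,.077),RS,8)])
E
```

```text
[0.57105629 0.16230882 0.07648619] [ 0.78202561 -0.57507828  0.35225971]
5 x [0.03, -0.22, -0.02, 0.0, -0.01, 0.01] -> end [0.5615 0.1361 0.0768] err [ 0.0004  0.0003 -0.0002]
8 x [0.07, -0.41, -0.04, 0.0, -0.0, 0.0] -> end [0.5303 0.0586 0.0767] err [ 0.0003  0.0003 -0.0003]
4 x [-0.02, -0.38, 0.01, 0.0, -0.0, 0.0] -> end [0.5254 0.0209 0.0768] err [ 0.0006  0.0003 -0.0002]
8 x [-0.05, -0.2, 0.03, 0.0, -0.0, 0.0] -> end [ 0.5294 -0.0206  0.0766] err [-0.0006  0.0005 -0.0004]
```

View pics/c2.png

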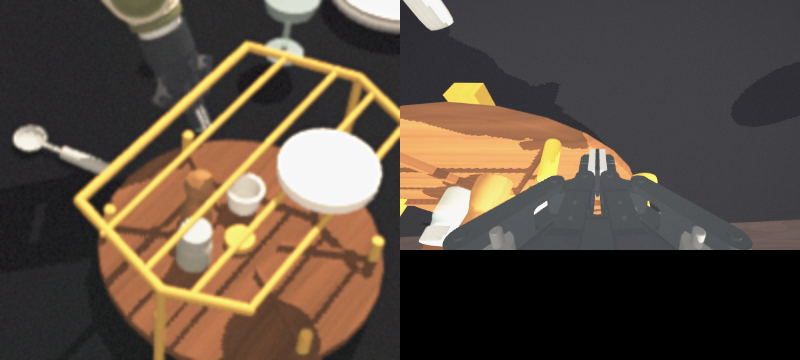

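The closed fingertips at wrist (600,165) are just left of post_left at (550,160) and under the rack height. Pushing now.

Call:
{"fn": "arm_command", "kwargs": {"series": [0.03,-0.22,-0.02,0,0,0,0,0.03,-0.22,-0.02,0,0,0,0,0.03,-0.22,-0.02,0,0,0,0,0.03,-0.22,-0.02,0,0,0,0,0.03,-0.22,-0.02,0,0,0,0,0.07,-0.41,-0.04,0,0,0,0,0.07,-0.41,-0.04,0,0,0,0,0.07,-0.41,-0.04,0,0,0,0]}}

```text
time: 4.03
eef_pos: [0.5482, 0.1077, 0.0764]
ee_rot: [0.24, 2.614, -0.065]
force: [-0.9, 2.6, -0.8]
width: 0.0002
grip_force: 1.8
```

```bash
cat > ang.py <<'E'
from pl import *
S=grab('scene'); T=grab('top')
for f in (S,T):
    P=cloud(f); h=cv2.cvtColor(f['color'],cv2.COLOR_RGB2HSV)
    m=((h[...,0]>18)&(h[...,0]<32)&(h[...,1]>110)&(h[...,2]>90)&(P[...,2]>.084)&(P[...,2]<.1)).astype(np.uint8)
    r=np.linalg.norm(P[...,:2]-ST,axis=-1); m[(r<.16)|(r>.2)]=0
    n,l,s,c=cv2.connectedComponentsWithStats(m)
    for i in range(1,n):
        if s[i,4]>5:
            q=onplane(f,*c[i],.09)[:2]-ST; a=np.degrees(np.arctan2(q[1],q[0])-YAW)
            print(s[i,4],'r',np.linalg.norm(q).round(3),'ang',a.round(1),'mod60-30:',((a-30+30)%60-30).round(1))
o=ctrl.get_obs(); print(o['eef_pos'].round(4),o['force'].round(2))
E
python3 ang.py
```

```text
10 r 0.18 ang 103.0 mod60-30: 13.0
13 r 0.179 ang 162.0 mod60-30: 12.0
17 r 0.179 ang 42.3 mod60-30: 12.3
19 r 0.181 ang -17.2 mod60-30: 12.8
23 r 0.18 ang -77.2 mod60-30: 12.8
14 r 0.179 ang -15.9 mod60-30: 14.1
13 r 0.178 ang 44.7 mod60-30: 14.7
16 r 0.179 ang -76.1 mod60-30: 13.9
6 r 0.179 ang 103.5 mod60-30: 13.5
14 r 0.181 ang -136.1 mod60-30: 13.9
8 r 0.179 ang 164.4 mod60-30: 14.4
[0.5493 0.1061 0.0769] [-0.1   0.4   0.02]
```

Call:
{"fn": "arm_command", "kwargs": {"series": [0.07,-0.41,-0.04,0,0,0,0,0.07,-0.41,-0.04,0,0,0,0,0.07,-0.41,-0.04,0,0,0,0,0.07,-0.41,-0.04,0,0,0,0,0.07,-0.41,-0.04,0,0,0,0,-0.02,-0.38,0.01,0,0,0,0,-0.02,-0.38,0.01,0,0,0,0,-0.02,-0.3,0.01,0,0,0,0,-0.03,-0.2,0.02,0,0,0,0,-0.05,-0.2,0.03,0,0,0,0,-0.05,-0.2,0.03,0,0,0,0]}}

```text
time: 5.05
eef_pos: [0.5286, 0.0163, 0.0771]
ee_rot: [0.243, 2.612, -0.066]
force: [0.1, 0.8, 1.0]
width: -0.0001
grip_force: 0.5
```

```bash
python3 ang.py; python3 - <<'E'
from pl import *
go([(w(-170,-45,.077),RS,6),(w(-165,-58,.077),RS,6),(w(-161,-64,.077),RS,4)])
E
```

```text
14 r 0.179 ang 132.6 mod60-30: -17.4
14 r 0.178 ang -167.1 mod60-30: -17.1
23 r 0.18 ang 12.9 mod60-30: -17.1
12 r 0.181 ang -107.7 mod60-30: -17.7
10 r 0.179 ang -46.8 mod60-30: -16.8
13 r 0.179 ang 73.5 mod60-30: -16.5
17 r 0.18 ang 134.0 mod60-30: -16.0
12 r 0.18 ang -166.1 mod60-30: -16.1
[0.5288 0.016  0.0771] [ 0.15 -0.38 -0.03]
6 x [-0.02, -0.18, 0.01, 0.0, -0.01, 0.01] -> end [ 0.527  -0.0112  0.0773] err [ 0.     -0.0008  0.0003]
6 x [-0.03, -0.08, 0.02, 0.0, 0.0, -0.0] -> end [ 0.53  -0.024  0.077] err [ 0.0006  0.0001 -0.    ]
4 x [-0.03, -0.06, 0.02, 0.0, 0.0, -0.0] -> end [ 0.5324 -0.0305  0.0767] err [ 0.0002  0.0002 -0.0003]
```

Call:
{"fn": "arm_command", "kwargs": {"series": [-0.02,-0.18,0.01,0,0,0,0,-0.02,-0.18,0.01,0,0,0,0,-0.02,-0.18,0.01,0,0,0,0,-0.02,-0.18,0.01,0,0,0,0,-0.02,-0.18,0.01,0,0,0,0,-0.02,-0.18,0.01,0,0,0,0,-0.03,-0.08,0.02,0,0,0,0,-0.03,-0.08,0.02,0,0,0,0,-0.03,-0.08,0.02,0,0,0,0,-0.03,-0.08,0.02,0,0,0,0]}}

```text
time: 5.98
eef_pos: [0.5282, -0.0173, 0.0769]
ee_rot: [0.241, 2.614, -0.064]
force: [-2.6, 10.9, 4.5]
width: -0.0001
grip_force: 4.9
```

```bash
python3 ang.py
```

```text
13 r 0.18 ang 143.9 mod60-30: -6.1
15 r 0.179 ang -156.5 mod60-30: -6.5
23 r 0.18 ang 23.5 mod60-30: -6.5
22 r 0.18 ang -96.3 mod60-30: -6.3
13 r 0.179 ang -36.4 mod60-30: -6.4
13 r 0.179 ang 84.2 mod60-30: -5.8
16 r 0.18 ang -96.3 mod60-30: -6.3
16 r 0.181 ang 144.4 mod60-30: -5.6
15 r 0.181 ang -156.0 mod60-30: -6.0
[ 0.5287 -0.0183  0.0769] [ 0.06 -0.62 -0.45]
```

Call:
{"fn": "arm_command", "kwargs": {"series": [-0.03,-0.06,0.02,0,0,0,0,-0.03,-0.06,0.02,0,0,0,0,-0.03,-0.06,0.02,0,0,0,0,0,0,0,0,0,0,0,0,0,0,0,0,0,0]}}

```text
time: 6.5
eef_pos: [0.5307, -0.0241, 0.0767]
ee_rot: [0.243, 2.612, -0.066]
force: [0.8, 0.8, 0.3]
width: -0.0001
grip_force: 0.0
```

```bash
python3 ang.py
```

```text
17 r 0.177 ang 146.3 mod60-30: -3.7
17 r 0.179 ang -153.5 mod60-30: -3.5
19 r 0.18 ang 26.2 mod60-30: -3.8
14 r 0.181 ang -93.9 mod60-30: -3.9
18 r 0.179 ang -34.4 mod60-30: -4.4
16 r 0.178 ang 86.9 mod60-30: -3.1
16 r 0.179 ang -94.0 mod60-30: -4.0
17 r 0.181 ang 146.9 mod60-30: -3.1
11 r 0.18 ang -153.6 mod60-30: -3.6
[ 0.5307 -0.0241  0.0767] [ 0.59  0.3  -0.01]
```

Call:
{"fn": "arm_command", "kwargs": {"series": [-0.03,-0.06,0.02,0,0,0,0,-0.03,-0.06,0.02,0,0,0,0,0,0,0,0,0,0,0,0,0,0,0,0,0,0]}}

```text
time: 6.93
eef_pos: [0.5318, -0.0274, 0.0765]
ee_rot: [0.243, 2.612, -0.066]
force: [-0.7, -0.7, 0.6]
width: 0.0001
grip_force: 0.0
```

```bash
python3 ang.py
```

```text
14 r 0.179 ang 146.9 mod60-30: -3.1
18 r 0.179 ang -152.6 mod60-30: -2.6
20 r 0.18 ang 27.2 mod60-30: -2.8
11 r 0.183 ang -93.2 mod60-30: -3.2
15 r 0.178 ang -33.5 mod60-30: -3.5
15 r 0.18 ang 87.5 mod60-30: -2.5
16 r 0.179 ang -93.2 mod60-30: -3.2
17 r 0.18 ang 147.5 mod60-30: -2.5
13 r 0.18 ang -152.6 mod60-30: -2.6
[ 0.5318 -0.0274  0.0765] [-0.49 -0.05 -0.7 ]
```

Call:
{"fn": "arm_command", "kwargs": {"series": [-0.03,-0.06,0.02,0,0,0,0,-0.03,-0.06,0.02,0,0,0,0,0,0,0,0,0,0,0,0,0,0,0,0,0,0]}}

```text
time: 7.37
eef_pos: [0.533, -0.0307, 0.0764]
ee_rot: [0.243, 2.612, -0.066]
force: [1.0, 1.0, -0.2]
width: -0.0001
grip_force: 0.0
```

```bash
python3 ang.py
```

```text
12 r 0.179 ang 148.6 mod60-30: -1.4
18 r 0.179 ang -151.4 mod60-30: -1.4
18 r 0.18 ang 28.4 mod60-30: -1.6
12 r 0.177 ang -32.1 mod60-30: -2.1
14 r 0.179 ang 88.7 mod60-30: -1.3
16 r 0.18 ang -91.7 mod60-30: -1.7
16 r 0.18 ang 148.9 mod60-30: -1.1
15 r 0.181 ang -151.8 mod60-30: -1.8
[ 0.533  -0.0306  0.0764] [ 0.35 -0.35  0.12]
```

Call:
{"fn": "arm_command", "kwargs": {"series": [-0.03,-0.06,0.02,0,0,0,0,-0.03,-0.06,0.02,0,0,0,0,0,0,0,0,0,0,0,0,0,0,0,0,0,0]}}

```text
time: 7.8
eef_pos: [0.5342, -0.0339, 0.0763]
ee_rot: [0.243, 2.612, -0.066]
force: [-0.6, 0.2, -0.2]
width: -0.0003
grip_force: 0.0
```

```bash
python3 ang.py
```

```text
12 r 0.18 ang 149.8 mod60-30: -0.2
19 r 0.178 ang -150.0 mod60-30: 0.0
18 r 0.18 ang 29.6 mod60-30: -0.4
6 r 0.176 ang -31.0 mod60-30: -1.0
14 r 0.18 ang 90.2 mod60-30: 0.2
14 r 0.18 ang -90.6 mod60-30: -0.6
18 r 0.18 ang 150.4 mod60-30: 0.4
15 r 0.179 ang -150.3 mod60-30: -0.3
[ 0.5341 -0.0338  0.0762] [ 0.46 -0.35 -0.79]
```

The turntable is one click round, at −0.2° ± 0.5°. Next I retreat and go for the cup.

```bash
cat >> pl.py <<'E'
def grasp(x,y,h,th=TH,yaw=None,back=0):
    yaw=np.arctan2(y,x) if yaw is None else yaw
    Rm=tool(th,yaw); return np.array([x,y,h])+Rm[:,2]*(.011-back),Rm
E
python3 - <<'E'
from pl import *
pg,Rg=grasp(.428,-.266,.040,back=.1); g,_=grasp(.428,-.266,.040)
go([(w(-164,-54,.078),RS,2),(w(-215,-54,.16),RS,5),(pg,Rg,14),(g,Rg,9)])
E
```

```text
2 x [0.08, 0.25, -0.08, 0.01, -0.03, 0.03] -> end [ 0.5311 -0.0205  0.0777] err [-0.0001 -0.0001 -0.0003]
5 x [0.02, 0.0, -0.77, -0.0, 0.0, 0.0] -> end [ 0.4817 -0.011   0.1598] err [ 0.0006 -0.0003 -0.0002]
14 x [0.07, -0.72, 0.1, 0.19, 0.0, 0.32] -> end [ 0.3902 -0.2445  0.1178] err [ 0.     -0.0019  0.0007]
9 x [0.01, 0.01, 0.44, -0.0, 0.0, 0.01] -> end [ 0.4317 -0.2679  0.031 ] err [-0.0009  0.001   0.0005]
```

Call:
{"fn": "arm_command", "kwargs": {"series": [0.08,0.25,-0.08,0,0,0,0,0.08,0.25,-0.08,0,0,0,0,0.02,0,-0.77,0,0,0,0,0.02,0,-0.77,0,0,0,0,0.02,0,-0.77,0,0,0,0,0.02,0,-0.77,0,0,0,0,0.02,0,-0.77,0,0,0,85]}}

```text
time: 8.48
eef_pos: [0.4814, -0.011, 0.1607]
ee_rot: [0.243, 2.612, -0.066]
force: [-0.5, 0.2, -0.1]
width: 0.0108
grip_force: 0.0
```

Call:
{"fn": "arm_command", "kwargs": {"series": [0.07,-0.72,0.1,0.19,0,0.32,85,0.07,-0.72,0.1,0.19,0,0.32,85,0.07,-0.72,0.1,0.19,0,0.32,85,0.07,-0.72,0.1,0.19,0,0.32,85,0.07,-0.72,0.1,0.19,0,0.32,85,0.07,-0.72,0.1,0.19,0,0.32,85,0.07,-0.72,0.1,0.19,0,0.32,85,0.07,-0.72,0.1,0.19,0,0.32,85,0.07,-0.72,0.1,0.19,0,0.32,85,0.07,-0.72,0.1,0.19,0,0.32,85,0.07,-0.72,0.1,0.19,0,0.32,85,0.07,-0.72,0.1,0.19,0,0.32,85]}}

```text
time: 9.48
eef_pos: [0.409, -0.2146, 0.1242]
ee_rot: [0.647, 2.552, -0.181]
force: [0.5, 0.2, -0.1]
width: 0.0847
grip_force: 0.0
```

Call:
{"fn": "arm_command", "kwargs": {"series": [0.07,-0.72,0.1,0.19,0,0.32,85,0.07,-0.72,0.1,0.19,0,0.32,85,0,0,0,0,0,0,85,0,0,0,0,0,0,85]}}

```text
time: 9.82
eef_pos: [0.3912, -0.2452, 0.1184]
ee_rot: [0.714, 2.537, -0.199]
force: [0.7, 0.2, -0.7]
width: 0.0852
grip_force: 0.0
```

```bash
python3 ang.py; cat > m3.py <<'E'
from pl import *
import sys
nm,hue,est,zt=sys.argv[1],None,np.array([float(sys.argv[2]),float(sys.argv[3])]),float(sys.argv[4])
W=grab('wrist');S=grab('scene');T=grab('top')
for f in(W,S,T):
    P=cloud(f); m=(np.linalg.norm(P[...,:2]-est,axis=-1)<.04)&(P[...,2]>zt-.012)&(P[...,2]<zt+.008)&(f['z_map']>0)
    h=cv2.cvtColor(f['color'],cv2.COLOR_RGB2HSV)
    if nm=='cup': m&=(h[...,1]>90)&((h[...,0]<20)|(h[...,0]>170))
    q=P[m]
    if len(q)<10: print('few',len(q)); continue
    (cx,cy),r=cv2.minEnclosingCircle(q[:,:2].astype(np.float32).reshape(-1,1,2)); print(len(q),'c',round(cx,4),round(cy,4),'r',round(r,4),'zmax',np.percentile(q[:,2],95).round(4),np.argwhere(m).mean(0)[::-1].round(0))
im=np.zeros((400,800,3),np.uint8); im[:,:640]=W['color']; im[:160,640:]=cv2.resize(S['color'],None,fx=.25,fy=.25).repeat(1,0)[:100].repeat(1,1) if 0 else 0
cv2.imwrite('pics/w_%s.png'%nm,W['color'][...,::-1])
o=ctrl.get_obs(); print(o['eef_pos'].round(4),R.from_rotvec(o['ee_rot']).as_matrix()[:,2].round(3),o['width'])
E
python3 m3.py cup .428 -.266 .062; python3 - <<'E'
from pl import *
g,Rg=grasp(.428,-.266,.040); go([(g,Rg,9)])
E
```

```text
12 r 0.18 ang 149.8 mod60-30: -0.2
19 r 0.179 ang -149.7 mod60-30: 0.3
18 r 0.18 ang 29.6 mod60-30: -0.4
6 r 0.176 ang -31.1 mod60-30: -1.1
18 r 0.179 ang 90.2 mod60-30: 0.2
16 r 0.18 ang -90.6 mod60-30: -0.6
16 r 0.18 ang 150.2 mod60-30: 0.2
14 r 0.18 ang -150.3 mod60-30: -0.3
[ 0.3916 -0.2445  0.1185] [-0.41 -0.02  0.77]
396 c 0.4268 -0.2658 r 0.0212 zmax 0.0619 [317. 212.]
118 c 0.428 -0.2664 r 0.0217 zmax 0.0653 [240. 273.]
53 c 0.4269 -0.2667 r 0.0209 zmax 0.0637 [403. 226.]
[ 0.3917 -0.2444  0.1186] [ 0.422 -0.264 -0.867] 0.08486522699783179
9 x [0.01, 0.0, 0.45, -0.0, -0.0, 0.02] -> end [ 0.4328 -0.2702  0.0296] err [ 0.0001 -0.0013 -0.0008]
```

View pics/w_cup.png

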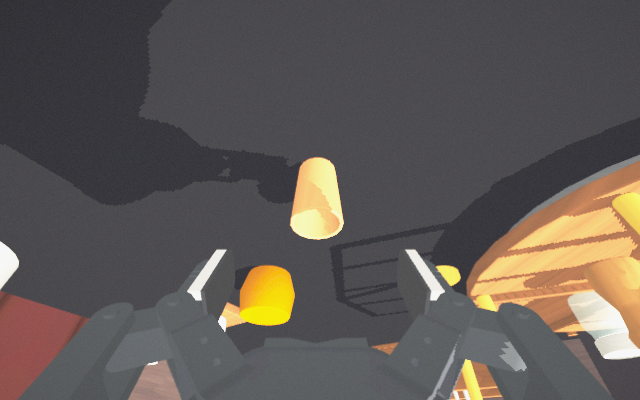

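Cup rim at wrist (317,222), centred between the pads at (210,270) and (420,270). All three views agree on (0.427,−0.266), top at 0.062–0.065. Approach and grip.

Call:
{"fn": "arm_command", "kwargs": {"series": [0.01,0,0.45,0,0,0,85,0.01,0,0.45,0,0,0,85,0.01,0,0.45,0,0,0,85,0.01,0,0.45,0,0,0,85,0.01,0,0.45,0,0,0,85,0.01,0,0.45,0,0,0,85,0.01,0,0.45,0,0,0,85,0.01,0,0.4,0,0,0,85,0.01,0,0.4,0,0,0,85,0,0,0,0,0,0,85,0,0,0,0,0,0,20,0,0,0,0,0,0,20]}}

```text
time: 11.07
eef_pos: [0.4323, -0.2699, 0.0336]
ee_rot: [0.711, 2.54, -0.199]
force: [0.3, 0.2, 1.1]
width: 0.0638
grip_force: 0.0
```

Call:
{"fn": "arm_command", "kwargs": {"series": [0,0,0,0,0,0,20,0,0,0,0,0,0,20,0,0,0,0,0,0,20,0,0,0,0,0,0,20,0,0,0,0,0,0,20,0,0,0,0,0,0,20,0,0,0,0,0,0,20]}}

```text
time: 11.65
eef_pos: [0.4326, -0.2703, 0.034]
ee_rot: [0.712, 2.538, -0.2]
force: [-1.2, 2.0, 5.8]
width: 0.0398
grip_force: 58.4
```

```bash
python3 - <<'E'
from pl import *
t=w(-153,-34,.085); z=RS[:,2]
o=ctrl.get_obs();p=o['eef_pos'];R0=R.from_rotvec(o['ee_rot']).as_matrix();print(p,R0[:,2])
go([(p+np.array([0,0,.11]),R0,6),(t-.1*z,RS,14),(t-.015*z,RS,9),(t,RS,6)])
E
```

```text
[ 0.43260627 -0.27028835  0.03403245] [ 0.42036266 -0.26476253 -0.86786867]
6 x [-0.36, -0.01, -0.64, 0.0, 0.0, 0.0] -> end [ 0.4316 -0.2704  0.1442] err [-0.0011 -0.0001  0.0002]
14 x [0.07, 0.81, -0.13, -0.19, -0.01, -0.31] -> end [0.4967 0.0075 0.1705] err [ 0.0001  0.0008 -0.0011]
9 x [-0.0, -0.0, 0.37, -0.0, 0.01, -0.01] -> end [ 5.377e-01 -4.000e-04  9.850e-02] err [-0.0006  0.0009  0.0005]
6 x [-0.0, -0.01, 0.11, -0.0, -0.0, 0.01] -> end [ 0.5455 -0.0035  0.0842] err [-0.0002 -0.0007 -0.0008]
```

Call:
{"fn": "arm_command", "kwargs": {"series": [-0.18,0,-0.32,0,0,0,20,-0.36,0,-0.64,0,0,0,20,-0.36,0,-0.64,0,0,0,20,-0.36,0,-0.64,0,0,0,20,-0.36,0,-0.64,0,0,0,20,-0.36,0,-0.64,0,0,0,20,-0.18,0,-0.32,0,0,0,20]}}

```text
time: 12.23
eef_pos: [0.4323, -0.2695, 0.1447]
ee_rot: [0.712, 2.537, -0.201]
force: [1.0, -1.1, -1.3]
width: 0.0394
grip_force: 59.4
```

Call:
{"fn": "arm_command", "kwargs": {"series": [0.07,0.81,-0.13,-0.19,-0.01,-0.31,20,0.07,0.81,-0.13,-0.19,-0.01,-0.31,20,0.07,0.81,-0.13,-0.19,-0.01,-0.31,20,0.07,0.81,-0.13,-0.19,-0.01,-0.31,20,0.07,0.81,-0.13,-0.19,-0.01,-0.31,20,0.07,0.81,-0.13,-0.19,-0.01,-0.31,20,0.07,0.81,-0.13,-0.19,-0.01,-0.31,20,0.07,0.81,-0.13,-0.19,-0.01,-0.31,20,0.07,0.81,-0.13,-0.19,-0.01,-0.31,20,0.07,0.81,-0.13,-0.19,-0.01,-0.31,20,0.07,0.81,-0.13,-0.19,-0.01,-0.31,20,0.07,0.81,-0.13,-0.19,-0.01,-0.31,20]}}

```text
time: 13.23
eef_pos: [0.4941, -0.0312, 0.1652]
ee_rot: [0.319, 2.599, -0.084]
force: [-0.2, 0.0, -0.3]
width: 0.0395
grip_force: 59.5
```

Call:
{"fn": "arm_command", "kwargs": {"series": [0.07,0.81,-0.13,-0.19,-0.01,-0.31,20,0.07,0.81,-0.13,-0.19,-0.01,-0.31,20,0,0,0,0,0,0,20,0,0,0,0,0,0,20]}}

```text
time: 13.57
eef_pos: [0.4973, 0.0092, 0.169]
ee_rot: [0.253, 2.603, -0.065]
force: [-0.2, -0.2, -1.3]
width: 0.0397
grip_force: 59.6
```

```bash
python3 - <<'E'
from pl import *
t=w(-153,-34,.085); z=RS[:,2]
o=ctrl.get_obs();p=o['eef_pos'];print(p,o['width'],o['grip_force'])
S=grab('scene');W=grab('wrist')
P=cloud(S);h=cv2.cvtColor(S['color'],cv2.COLOR_RGB2HSV)
go([(t-.015*z,RS,9),(t,RS,6)])
im=np.zeros((360,800,3),np.uint8); im[:,:400]=cv2.resize(S['color'][120:300,260:460],(400,360)); im[:250,400:]=cv2.resize(W['color'],(400,250)); cv2.imwrite('pics/c3.png',im[...,::-1])
E
```

```text
[0.49727483 0.00923134 0.16901767] 0.039711585558697506 59.55855304724537
9 x [-0.0, -0.01, 0.37, -0.0, 0.01, -0.01] -> end [ 0.5379 -0.0019  0.0968] err [-0.0005 -0.0005 -0.0011]
6 x [-0.01, 0.0, 0.09, -0.0, -0.01, 0.0] -> end [ 0.5458 -0.0034  0.0859] err [ 0.0001 -0.0006  0.0009]
```

View pics/c3.png

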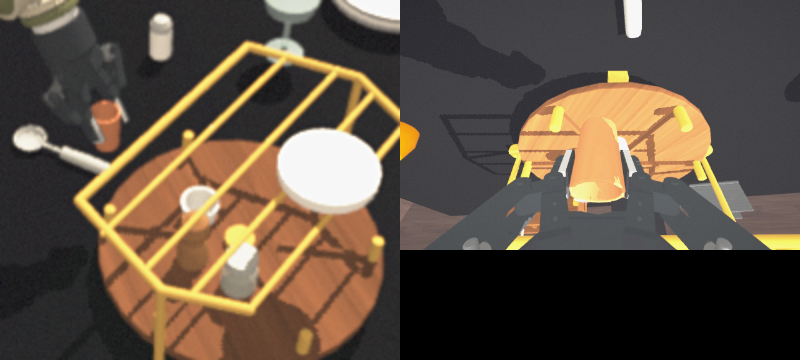

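The scene view shows the cup hanging upright in the gripper at (105,125) of the crop, over the front of the turntable. In the wrist view it lies between the two flanking posts, (555,118) and (682,118). Lowering it.

Call:
{"fn": "arm_command", "kwargs": {"series": [0,-0.01,0.37,0,0.01,-0.01,20,0,-0.01,0.37,0,0.01,-0.01,20,0,-0.01,0.37,0,0.01,-0.01,20,0,-0.01,0.37,0,0.01,-0.01,20,0,-0.01,0.37,0,0.01,-0.01,20,0,-0.01,0.37,0,0.01,-0.01,20,0,-0.01,0.37,0,0.01,-0.01,20,0,-0.01,0.3,0,0.01,-0.01,20,0,-0.01,0.2,0,0.01,-0.01,20]}}

```text
time: 14.42
eef_pos: [0.5354, -0.001, 0.101]
ee_rot: [0.247, 2.611, -0.066]
force: [-0.9, 0.4, -1.2]
width: 0.0397
grip_force: 59.5
```

Call:
{"fn": "arm_command", "kwargs": {"series": [-0.01,0,0.1,0,0,0,20,-0.01,0,0.1,0,0,0,20,-0.01,0,0.1,0,0,0,20,-0.01,0,0.1,0,0,0,20,-0.01,0,0.1,0,0,0,20,0,0,0.05,0,0,0,20,0,0,0.05,0,0,0,20,0,0,0,0,0,0,20,0,0,0,0,0,0,20]}}

```text
time: 15.17
eef_pos: [0.5435, -0.0025, 0.0897]
ee_rot: [0.247, 2.61, -0.067]
force: [0.5, -0.3, -1.0]
width: 0.0402
grip_force: 59.5
```

Call:
{"fn": "arm_command", "kwargs": {"series": [0,0,0.06,0,0,0,20,0,0,0.06,0,0,0,20,0,0,0.06,0,0,0,20,0,0,0,0,0,0,20,0,0,0,0,0,0,20]}}

```text
time: 15.58
eef_pos: [0.5458, -0.0029, 0.0857]
ee_rot: [0.247, 2.61, -0.067]
force: [0.3, -0.5, -0.1]
width: 0.0399
grip_force: 59.5
```

Call:
{"fn": "arm_command", "kwargs": {"series": [0.01,0,0.04,0,0,0,20,0,0,0,0,0,0,20,0,0,0,0,0,0,20]}}

```text
time: 15.83
eef_pos: [0.546, -0.003, 0.0848]
ee_rot: [0.247, 2.61, -0.067]
force: [-0.4, -1.0, -1.1]
width: 0.0396
grip_force: 59.5
```

Call:
{"fn": "arm_command", "kwargs": {"series": [0.02,0,0.035,0,0,0,20,0,0,0,0,0,0,20,0,0,0,0,0,0,20]}}

```text
time: 16.08
eef_pos: [0.5464, -0.0031, 0.0842]
ee_rot: [0.247, 2.609, -0.067]
force: [-0.5, -0.2, 2.4]
width: 0.0397
grip_force: 59.6
```

Call:
{"fn": "arm_command", "kwargs": {"series": [0.02,0,0.035,0,0,0,20,0,0,0,0,0,0,20,0,0,0,0,0,0,20]}}

```text
time: 16.33
eef_pos: [0.547, -0.0032, 0.084]
ee_rot: [0.247, 2.607, -0.067]
force: [-3.1, -0.1, 9.4]
width: 0.0395
grip_force: 59.7
```

Contact felt (9 N), so open a little and retreat.

Call:
{"fn": "arm_command", "kwargs": {"series": [0,0,0,0,0,0,52,0,0,0,0,0,0,52,0,0,0,0,0,0,52,0,0,0,0,0,0,52,-0.02,0,-0.15,0,0,0,52,0,0,-0.3,0,0,0,52,0,0,-0.5,0,0,0,52,0,0,-0.7,0,0,0,52,0,0,-0.8,0,0,0,52,0,0,-0.8,0,0,0,52,0,0,-0.8,0,0,0,52,0,0,-0.5,0,0,0,85]}}

```text
time: 17.33
eef_pos: [0.4901, 0.0079, 0.1838]
ee_rot: [0.247, 2.608, -0.067]
force: [0.7, 0.2, 0.0]
width: 0.0626
grip_force: 0.0
```

```bash
cat > chk.py <<'E'
from pl import *
import sys
S=grab('scene');T=grab('top')
c,s=np.cos(YAW),np.sin(YAW)
for f in (S,T):
    P=cloud(f); h=cv2.cvtColor(f['color'],cv2.COLOR_RGB2HSV)
    q=P[...,:2]-ST; sx=c*q[...,0]+s*q[...,1]; sy=-s*q[...,0]+c*q[...,1]
    m=((sx<-.105)&(sx>-.2)&(abs(sy)<.075)&(P[...,2]>.065)&(P[...,2]<.15)&(f['z_map']>0)).astype(np.uint8)
    n,l,st,_=cv2.connectedComponentsWithStats(m)
    for i in range(1,n):
        if st[i,4]>15:
            k=l==i; zt=np.percentile(P[k][:,2],97); k&=P[...,2]>zt-.012
            (cx,cy),r=cv2.minEnclosingCircle(np.stack([sx[k],sy[k]],1).astype(np.float32).reshape(-1,1,2))
            print('bay x',round(cx*1e3+135,1),'y',round(cy*1e3,1),'r',round(r*1e3,1),'top z',zt.round(4),'n',k.sum(),'hue',np.median(h[k][:,0]))
im=np.zeros((360,800,3),np.uint8); im[:,:400]=cv2.resize(S['color'][120:300,260:460],(400,360)); im[:,400:]=cv2.resize(T['color'][70:250,220:420],(400,360)); cv2.imwrite('pics/'+sys.argv[1],im[...,::-1])
E
python3 chk.py c4.png; python3 ang.py|tail -5; python3 - <<'E'
from pl import *
o=ctrl.get_obs();p=o['eef_pos'];R0=R.from_rotvec(o['ee_rot']).as_matrix()
pg,Rg=grasp(.4045,.352,.045,back=.1); g,_=grasp(.4045,.352,.045)
go([(pg+np.array([0,0,.04]),Rg,16),(pg,Rg,2),(g,Rg,9)])
E
```

```text
bay x -21.9 y -33.7 r 22.5 top z 0.1148 n 93 hue 10.0
bay x -24.1 y -33.8 r 20.7 top z 0.1137 n 47 hue 10.0
10 r 0.179 ang 90.4 mod60-30: 0.4
17 r 0.18 ang -90.3 mod60-30: -0.3
11 r 0.18 ang 150.5 mod60-30: 0.5
12 r 0.179 ang -149.6 mod60-30: 0.4
[0.4908 0.0076 0.1817] [-0.35 -0.43 -0.13]
16 x [0.12, 0.87, -0.01, -0.4, -0.0, -0.7] -> end [0.372  0.3252 0.1607] err [ 0.0011  0.0024 -0.0014]
2 x [0.43, -0.02, 0.65, -0.03, -0.02, -0.02] -> end [0.3709 0.3227 0.1218] err [-0.0001 -0.     -0.0002]
9 x [-0.0, -0.0, 0.44, -0.0, -0.0, 0.0] -> end [0.4082 0.3552 0.0361] err [-0.0005 -0.0004  0.0006]
```

View pics/c4.png

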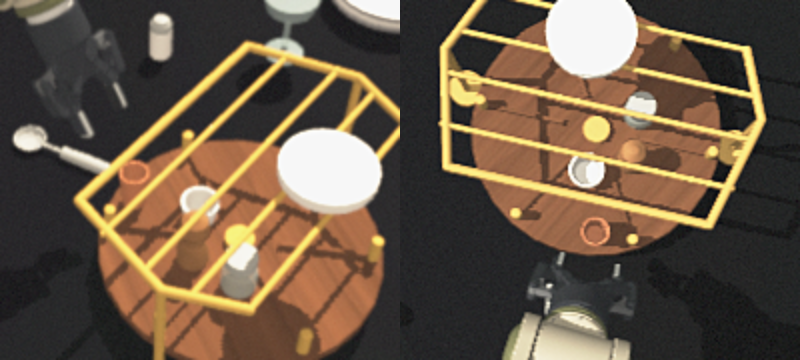

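The cup stands upright at bay (−23,−34), seen at (595,230) in the top crop, with the ramekin behind it at (588,170). Now the shaker.

Call:
{"fn": "arm_command", "kwargs": {"series": [0.12,0.87,-0.01,-0.4,0,-0.7,85,0.12,0.87,-0.01,-0.4,0,-0.7,85,0.12,0.87,-0.01,-0.4,0,-0.7,85,0.12,0.87,-0.01,-0.4,0,-0.7,85,0.12,0.87,-0.01,-0.4,0,-0.7,85,0.12,0.87,-0.01,-0.4,0,-0.7,85,0.12,0.87,-0.01,-0.4,0,-0.7,85,0.12,0.87,-0.01,-0.4,0,-0.7,85,0.12,0.87,-0.01,-0.4,0,-0.7,85,0.12,0.87,-0.01,-0.4,0,-0.7,85,0.12,0.87,-0.01,-0.4,0,-0.7,85,0.12,0.87,-0.01,-0.4,0,-0.7,85]}}

```text
time: 18.53
eef_pos: [0.4276, 0.2588, 0.1648]
ee_rot: [-0.638, 2.555, 0.167]
force: [0.1, 0.2, -0.6]
width: 0.0852
grip_force: 0.0
```

Call:
{"fn": "arm_command", "kwargs": {"series": [0.12,0.87,-0.01,-0.4,0,-0.7,85,0.12,0.87,-0.01,-0.4,0,-0.7,85,0.12,0.87,-0.01,-0.4,0,-0.7,85,0.12,0.87,-0.01,-0.4,0,-0.7,85,0.43,0,0.65,0,0,0,85,0.43,0,0.65,0,0,0,85,0,0,0,0,0,0,85,0,0,0,0,0,0,85]}}

```text
time: 19.2
eef_pos: [0.3699, 0.3233, 0.1209]
ee_rot: [-0.922, 2.48, 0.242]
force: [0.4, 0.1, 1.5]
width: 0.0851
grip_force: 0.0
```

```bash
python3 m3.py shaker .4045 .352 .08; python3 - <<'E'
from pl import *
W=grab('wrist');P=cloud(W)
m=(np.linalg.norm(P[...,:2]-[.4045,.352],axis=-1)<.05)&(P[...,2]>.02)&(P[...,2]<.065)&(W['z_map']>0)
q=P[m];print(q[:,:2].min(0),q[:,:2].max(0), P[(np.linalg.norm(P[...,:2]-[.4045,.352],axis=-1)<.05)][:,2].max())
g,Rg=grasp(.4045,.351,.045); go([(g,Rg,9)])
E
```

```text
1219 c 0.403 0.3536 r 0.0185 zmax 0.0798 [316. 233.]
65 c 0.4074 0.3493 r 0.0196 zmax 0.0808 [339. 131.]
105 c 0.4035 0.3553 r 0.0184 zmax 0.0807 [198. 228.]
[0.3709 0.3236 0.1227] [ 0.379  0.324 -0.867] 0.08488256441917899
[0.38536749 0.3349592 ] [0.41342807 0.36844402] 0.08104232825366219
9 x [0.01, -0.01, 0.44, -0.01, -0.0, -0.0] -> end [0.4082 0.3529 0.0358] err [-0.0005 -0.0018  0.0004]
```

View pics/w_shaker.png

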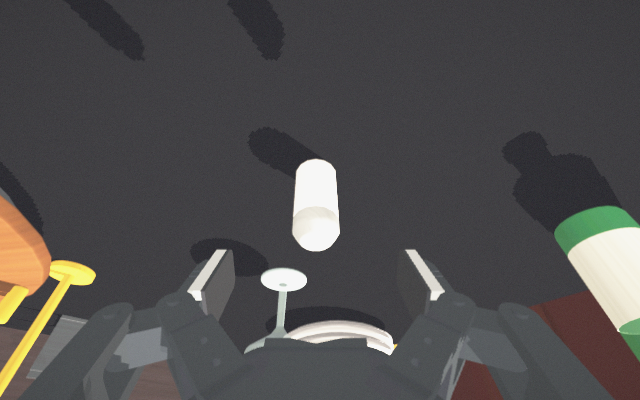

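The shaker cap at wrist (316,233) is centred between the pads; position about (0.404,0.353), top 0.080. Approach and grip.

Call:
{"fn": "arm_command", "kwargs": {"series": [0,0,0.45,0,0,0,85,0,0,0.45,0,0,0,85,0,0,0.45,0,0,0,85,0,0,0.45,0,0,0,85,0,0,0.45,0,0,0,85,0,0,0.45,0,0,0,85,0,0,0.45,0,0,0,85,0,0,0.4,0,0,0,85,0,0,0.4,0,0,0,85,0,0,0,0,0,0,85,0,0,0,0,0,0,20,0,0,0,0,0,0,20]}}

```text
time: 20.4
eef_pos: [0.4077, 0.3555, 0.037]
ee_rot: [-0.921, 2.476, 0.243]
force: [1.2, 0.2, 0.1]
width: 0.0634
grip_force: 0.0
```

Call:
{"fn": "arm_command", "kwargs": {"series": [0,0,0,0,0,0,20,0,0,0,0,0,0,20,0,0,0,0,0,0,20,0,0,0,0,0,0,20,0,0,0,0,0,0,20,0,0,0,0,0,0,20,0,0,0,0,0,0,20]}}

```text
time: 20.98
eef_pos: [0.4078, 0.3556, 0.0371]
ee_rot: [-0.921, 2.475, 0.243]
force: [-1.3, -1.4, 6.5]
width: 0.0361
grip_force: 60.5
```

```bash
python3 - <<'E'
from pl import *
o=ctrl.get_obs();p=o['eef_pos'];R0=R.from_rotvec(o['ee_rot']).as_matrix();print(p,R0[:,2])
z=RS[:,2]; f=R0[:2,2]/np.linalg.norm(R0[:2,2]); off=1e3*f@(p[:2]-[.404,.353]); zz=p[2]+.05; print('off',off,'contact z',zz)
t=w(-160+off,35,zz+.001)
P,Rm=go([(p+np.array([0,0,.12]),R0,7),(t-.11*z,RS,17),(t-.02*z,RS,9),(t,RS,6)])
E
```

```text
[0.40783221 0.35558683 0.03714722] [ 0.37886292  0.32396079 -0.86689809]
off 4.593745393610796 contact z 0.08714721693301826
7 x [-0.34, -0.0, -0.59, 0.0, 0.0, 0.0] -> end [0.4077 0.3559 0.1563] err [-0.0001  0.0003 -0.0008]
17 x [-0.06, -0.72, -0.04, 0.38, -0.0, 0.66] -> end [0.5038 0.076  0.1845] err [0.0014 0.0002 0.0011]
9 x [0.01, -0.0, 0.4, -0.0, 0.0, -0.0] -> end [0.5461 0.0676 0.1054] err [-0.0005  0.0003 -0.    ]
6 x [-0.0, -0.0, 0.13, -0.01, 0.0, -0.0] -> end [0.5557 0.0657 0.0886] err [-0.0007  0.0003  0.0004]
```

Call:
{"fn": "arm_command", "kwargs": {"series": [-0.17,0,-0.3,0,0,0,20,-0.34,0,-0.59,0,0,0,20,-0.34,0,-0.59,0,0,0,20,-0.34,0,-0.59,0,0,0,20,-0.34,0,-0.59,0,0,0,20,-0.34,0,-0.59,0,0,0,20,-0.34,0,-0.59,0,0,0,20,-0.17,0,-0.3,0,0,0,20]}}

```text
time: 21.65
eef_pos: [0.4078, 0.3558, 0.1577]
ee_rot: [-0.921, 2.475, 0.242]
force: [0.6, 0.5, -1.3]
width: 0.0361
grip_force: 60.2
```

Call:
{"fn": "arm_command", "kwargs": {"series": [-0.06,-0.72,-0.04,0.38,0,0.66,20,-0.06,-0.72,-0.04,0.38,0,0.66,20,-0.06,-0.72,-0.04,0.38,0,0.66,20,-0.06,-0.72,-0.04,0.38,0,0.66,20,-0.06,-0.72,-0.04,0.38,0,0.66,20,-0.06,-0.72,-0.04,0.38,0,0.66,20,-0.06,-0.72,-0.04,0.38,0,0.66,20,-0.06,-0.72,-0.04,0.38,0,0.66,20,-0.06,-0.72,-0.04,0.38,0,0.66,20,-0.06,-0.72,-0.04,0.38,0,0.66,20,-0.06,-0.72,-0.04,0.38,0,0.66,20,-0.06,-0.72,-0.04,0.38,0,0.66,20]}}

```text
time: 22.65
eef_pos: [0.5024, 0.1647, 0.1752]
ee_rot: [-0.094, 2.619, 0.021]
force: [0.1, -0.6, -0.5]
width: 0.0366
grip_force: 60.2
```

Call:
{"fn": "arm_command", "kwargs": {"series": [-0.06,-0.72,-0.04,0.38,0,0.66,20,-0.06,-0.72,-0.04,0.38,0,0.66,20,-0.06,-0.72,-0.04,0.38,0,0.66,20,-0.06,-0.72,-0.04,0.38,0,0.66,20,-0.06,-0.72,-0.04,0.38,0,0.66,20,0,0,0,0,0,0,20,0,0,0,0,0,0,20]}}

```text
time: 23.23
eef_pos: [0.5034, 0.0756, 0.1836]
ee_rot: [0.251, 2.609, -0.071]
force: [0.2, 0.1, -1.3]
width: 0.0365
grip_force: 60.2
```

```bash
python3 - <<'E'
from pl import *
o=ctrl.get_obs();p=o['eef_pos'];R0=R.from_rotvec(o['ee_rot']).as_matrix();print(p,o['width'],(R.from_matrix(RS.T@R0)).as_rotvec(degrees=True))
z=RS[:,2]; t=w(-155.4,35,.089); go([(t-.02*z,RS,9),(t,RS,6)])
S=grab('scene');W=grab('wrist');
im=np.zeros((360,800,3),np.uint8); im[:,:400]=cv2.resize(S['color'][120:300,260:460],(400,360)); im[:250,400:]=cv2.resize(W['color'],(400,250)); cv2.imwrite('pics/c5.png',im[...,::-1])
E
```

```text
[0.50341877 0.07564801 0.18362479] 0.03654142358020362 [0.2122809  0.08695513 0.02767722]
9 x [0.0, 0.0, 0.4, -0.01, -0.0, -0.0] -> end [0.5475 0.0671 0.1056] err [ 0.0009 -0.0002 -0.0007]
6 x [0.0, 0.0, 0.13, 0.01, -0.0, -0.0] -> end [0.557  0.0653 0.0887] err [ 0.0006 -0.0001 -0.0003]
```

View pics/c5.png

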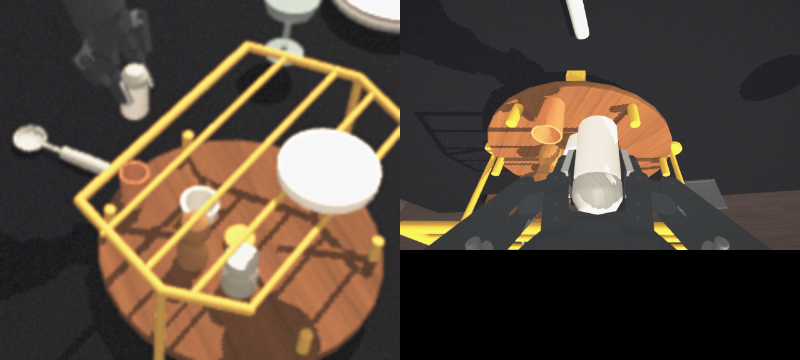

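The scene crop shows the shaker held upright at (134,92). In the wrist view the cup (547,120) is to its left with a gap, and the left post is at (634,115). Lowering it.

Call:
{"fn": "arm_command", "kwargs": {"series": [0,0,0.4,0,0,0,20,0,0,0.4,0,0,0,20,0,0,0.4,0,0,0,20,0,0,0.4,0,0,0,20,0,0,0.4,0,0,0,20,0,0,0.4,0,0,0,20,0,0,0.4,0,0,0,20,0,0,0.4,0,0,0,20,0,0,0.4,0,0,0,20,0,0,0,0,0,0,20]}}

```text
time: 24.17
eef_pos: [0.5478, 0.0667, 0.1039]
ee_rot: [0.251, 2.611, -0.072]
force: [-0.7, 0.3, -1.1]
width: 0.0365
grip_force: 60.2
```

Call:
{"fn": "arm_command", "kwargs": {"series": [0,0,0.13,0,0,0,20,0,0,0.13,0,0,0,20,0,0,0.13,0,0,0,20,0,0,0.13,0,0,0,20,0,0,0.1,0,0,0,20,0,0,0.1,0,0,0,20,0,0,0,0,0,0,20,0,0,0,0,0,0,20]}}

```text
time: 24.83
eef_pos: [0.5565, 0.0652, 0.0903]
ee_rot: [0.25, 2.609, -0.071]
force: [0.1, 0.2, -0.2]
width: 0.0363
grip_force: 60.2
```

Call:
{"fn": "arm_command", "kwargs": {"series": [0.02,0,0.035,0,0,0,20,0,0,0,0,0,0,20,0,0,0,0,0,0,20]}}

```text
time: 25.08
eef_pos: [0.5565, 0.0653, 0.0893]
ee_rot: [0.25, 2.609, -0.071]
force: [-0.5, 1.2, -0.7]
width: 0.0364
grip_force: 60.2
```

Call:
{"fn": "arm_command", "kwargs": {"series": [0.02,0,0.035,0,0,0,20,0,0,0,0,0,0,20,0,0,0,0,0,0,20]}}

```text
time: 25.33
eef_pos: [0.5565, 0.0652, 0.0883]
ee_rot: [0.25, 2.609, -0.071]
force: [-0.9, 0.0, -0.2]
width: 0.0361
grip_force: 60.2
```

Call:
{"fn": "arm_command", "kwargs": {"series": [0.02,0,0.035,0,0,0,20,0,0,0,0,0,0,20,0,0,0,0,0,0,20]}}

```text
time: 25.58
eef_pos: [0.5565, 0.0652, 0.0872]
ee_rot: [0.25, 2.609, -0.071]
force: [-0.9, -1.2, -0.4]
width: 0.0366
grip_force: 60.3
```

Call:
{"fn": "arm_command", "kwargs": {"series": [0.02,0,0.035,0,0,0,20,0,0,0,0,0,0,20,0,0,0,0,0,0,20]}}

```text
time: 25.83
eef_pos: [0.557, 0.0653, 0.0871]
ee_rot: [0.25, 2.607, -0.071]
force: [-3.1, 0.9, 6.1]
width: 0.036
grip_force: 60.9
```

Call:
{"fn": "arm_command", "kwargs": {"series": [0.01,0,0.02,0,0,0,20,0,0,0,0,0,0,20,0,0,0,0,0,0,20]}}

```text
time: 26.08
eef_pos: [0.5572, 0.0654, 0.0871]
ee_rot: [0.25, 2.606, -0.071]
force: [-5.8, 2.4, 10.1]
width: 0.0361
grip_force: 61.5
```

Call:
{"fn": "arm_command", "kwargs": {"series": [0,0,0,0,0,0,49,0,0,0,0,0,0,49,0,0,0,0,0,0,49,0,0,0,0,0,0,49,-0.02,0,-0.15,0,0,0,49,0,0,-0.3,0,0,0,49,0,0,-0.5,0,0,0,49,0,0,-0.7,0,0,0,49,0,0,-0.8,0,0,0,49,0,0,-0.8,0,0,0,49,0,0,-0.8,0,0,0,49,0,0,-0.8,0,0,0,49]}}

```text
time: 27.08
eef_pos: [0.4967, 0.0772, 0.1923]
ee_rot: [0.25, 2.608, -0.071]
force: [-0.2, -1.1, -0.3]
width: 0.049
grip_force: 0.0
```

Call:
{"fn": "arm_command", "kwargs": {"series": [0,0,-0.8,0,0,0,49,0,0,-0.8,0,0,0,49,0,0,0,0,0,0,49,0,0,0,0,0,0,49,0,0,0,0,0,0,49]}}

```text
time: 27.5
eef_pos: [0.4779, 0.0809, 0.2251]
ee_rot: [0.25, 2.609, -0.071]
force: [-0.1, 0.2, 0.4]
width: 0.049
grip_force: 0.0
```

```bash
python3 chk.py c6.png; python3 ang.py
```

```text
bay x -19.1 y 30.2 r 17.2 top z 0.1316 n 91 hue 21.0
bay x -22.7 y -34.3 r 21.6 top z 0.1145 n 91 hue 10.0
bay x -24.2 y 34.3 r 17.6 top z 0.1306 n 107 hue 26.0
bay x -24.4 y -33.4 r 20.4 top z 0.1143 n 47 hue 10.0
12 r 0.18 ang 149.8 mod60-30: -0.2
16 r 0.179 ang -150.0 mod60-30: 0.0
18 r 0.18 ang 29.6 mod60-30: -0.4
7 r 0.176 ang -30.6 mod60-30: -0.6
19 r 0.179 ang 90.4 mod60-30: 0.4
16 r 0.18 ang -90.4 mod60-30: -0.4
15 r 0.18 ang 150.3 mod60-30: 0.3
18 r 0.18 ang -150.3 mod60-30: -0.3
[0.478  0.0808 0.2248] [-0.9  -0.33  0.12]
```

View pics/c6.png

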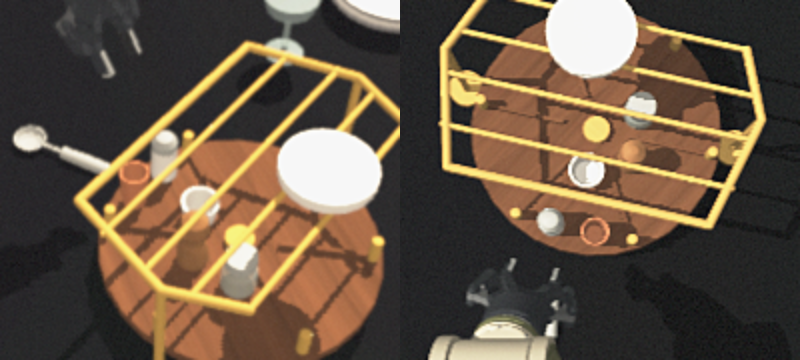

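Shaker at (550,222) and cup at (595,230) in the top crop both stand upright between the posts, in front of the ramekin at (588,170). The turntable is in its click, the jar and mill are standing, and the robot is clear. Handing in.

```bash
python3 -c "
from bench import ctrl
print(ctrl.sign_off())"
```

```text
the job is handed in; nothing more can be done
None
```

The job is handed in, though no verdict came back: the carousel sits one click (+60°) round with the ramekin's bay at the front, the cup and shaker stand upright in it, the jar and mill are still standing, and the robot is clear.

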